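# Fit the spline go-gauge on the angled shaft

### The arm

A 6-joint arm with a two-finger parallel gripper is mounted at the origin on the work surface. World frame = base frame: x ahead of the robot, y to its left, z up, the work surface at z = 0. Lengths are in m, angles in degrees, forces in N, time in s.
With the tool pointing down it reaches from about 0.3 to 0.75 m from the base axis. Payload 8.5 kg.
Tool frame: the origin (TCP) lies on the centre line of the jaws, within the pads' length; the fingertips stand env.tips_ahead ahead of it and the grasp point (between the pads) lies 8 mm behind it (env.tips_ahead is the distance from the TCP to the fingertips, in m); z points along the fingers, y is the direction in which the jaws open and shut (so a half turn about z gives the same grasp; the last joint's range is limited). The gripper opens to 85 mm and grips with 20 to 120 N. Pads are 22 mm wide; open, the fingers measure 114 mm over their backs; the gripper's body (76 mm by 85 mm) begins 54 mm behind the grasp point. The pads swing forward as they close: fully open they stand 13 mm farther back than shut.
Start: joints at [-83.096, 21.807, 74.336, -0, 83.858, -12.336], TCP at [0.181, -0.519, 0.242] pointing down, gripper open.
Joint ranges: [-178.18, 178.18], [-50.72, 133.34], [12.68, 142.11], [-81.47, 261.47], [9.98, 163.14], [-165.26, 165.26]. Speed limits (degrees/s): [136.94, 136.94, 180, 180, 180, 180].

### API

Orientations are given as a 3x3 rotation matrix whose columns are the frame's x, y, z axes.
In Python, from rig import env gives the robot as it stands.
- The arm moves only by the tool servo_tool, never from a script. Its argument "commands" is a list of rows, each an object with "linear": the shift along the tool's x, y, z in mm, a list of three; "angular": the turn, a rotation vector about the tool's x, y, z in degrees, a list of three; "gripper": the opening, from -1 (shut) to 1 (fully open). In form: [{"linear": [x, y, z], "angular": [rx, ry, rz], "gripper": gripper}, ...]. A call has 1 to 20 rows; each row is the pose to reach, as a shift and turn from the pose commanded when the call began, along the tool's axes at that moment; what a row does not reach only later rows make up. A row lasts 1/10 s, in which the tool goes at most 50 mm and 8.59 degrees, less where a joint would pass 70% of its speed; a pose out of reach is approached as far as the arm can. A call with a gripper value outside its range is refused whole. The fingers move at their own pace and stop on an object; "force" is the grip in N (left out, the last holds). Time passes only in rows, so rows that repeat a pose let the fingers close. It gives the time, the measured TCP pose, the force and the opening at its end, in the units of the state.
- env.observe(): the state, without advancing time (a new reading comes with each control period).
- env.get_image(name): name is "side" or "top"; returns a dict with "frame" (420x560x3 uint8, blue, green, red), "fx", "fy", "cx", "cy" (pixels), "k1" (the pictures are not rectified: a ray, as slopes to the right and down, at radius r is drawn at 1 + k1 r^2 times it, then the intrinsics apply), "cam_to_world" (4x4, takes a point from camera to world coordinates). Camera axes: x right, y up, looking along -z (the intrinsics and any distortion apply to the point x, -y, -z); pixel columns grow to the right and rows downward; lengths in m; the calibration is good to about 2 mm. A picture is of the moment at which its call begins. There is no depth.
- env.close_job(): hands the job in, once; it reports no verdict.
Trained networks look in a picture, given as the dict that the camera call returned (one of the last four; its "shot" number tells which), for a name from the list of things; names that differ only in an ending like _2 or _b are one class to them, and where a whole thing is asked for, a point or a joint stands for the part that bears it (a point fixed in the world has none). Each returns a list of dicts, best first, with "confidence" (0 to 1); they miss things now and then, are a little off and sometimes report something else, mostly with a low value. They report only what shows in the picture. A call takes as long as a camera call.
- env.trace(picture, query): "pixels" (420x560 bool, what is visible of it) and "extent" ([left, top, right, bottom] in pixels, round what is visible of it).
The state is a dict: "time_s": time; "q": joint angles; "qvel": joint speeds; "joint_efforts": joint torques, N m; "position": TCP position; "tool_rot": TCP orientation; "ft_force": force on the tool from outside, world axes, zero at the start; "wrist_torque": the same for the moment, N m; "grip_width": finger opening in m.
Only numpy, scipy, OpenCV 4.12 (cv2) and the standard library are available. Lean on these libraries where they do the work, as an engineer would, in place of code of your own. Each camera call takes 0.05 s, during which the arm holds its last target.

### The job

Check the splined shaft in the blue angled fixture with the green-flanged go-gauge: put the gauge over the shaft's nose with the green flange towards the fixture, turn it while pressing lightly until its splines find those of the shaft and it drops, and leave it fully home against the shoulder, let go. Do not ram or force it, and leave the red no-go gauge, the three nuts and the mirror where they lie.

Things in the scene. Friction and masses are not known exactly. Their poses are not given: they have to be found in the camera images.
- go_gauge: The gauge to use: loose steel sleeve, 0.2-0.4 kg, 44 mm tall, standing with its green flange down. Origin: centre of the flange's underside; z: its axis, towards the hub. Flange: twelve-sided, 72 mm across flats, 10 mm thick. Open bore right through, 35 mm diameter, with 6 inward teeth along its whole length, 5 mm wide, 12 mm from the axis at their crests, one on x and every 60 degrees.
- gauge_grip (a point): Where to grip the go-gauge: on its axis, 34 mm above the flange's underside (10 mm below the top), axes as the gauge. The hub here is twelve-sided, 48 mm across flats, with flats facing x and every 30 degrees; it runs from 10 mm (top of the flange) to 44 mm above the underside.
- spindle: Seat of the shaft, fixed on the fixture. Origin: on the shaft's axis in the shoulder face (steel, 44 mm diameter) on which the gauge's flange must come to lie; z: along the shaft to its free end, leaning 30 degrees from vertical. Clearance of gauge on shaft: 1.5 mm all round, 6 degrees either way. The shaft can turn, but only under some 0.6 N m, so press lightly.
- spline_ends (a point): On the shaft's axis, 24 mm from the shoulder: here the 6 splines (5 mm wide, 32 mm over the tips, core 21 mm) end. Their angle differs each time and is NOT given by any pose: a gauge at a wrong angle stops with its underside here and must be turned up to 60 degrees (either way) under 5 to 10 N until it drops. Axes as spindle.
- nose_tip (a point): Free end of the shaft, 48 mm from the shoulder, 8 mm diameter. From here the nose is a cone that widens to 21 mm diameter at 37 mm from the shoulder, then plain 21 mm down to the spline ends. Axes as spindle.
- fixture: Blue fixture, fixed. Base 150 x 120 x 14 mm, from x = -40 to 110 mm. Origin: on the bench; the shoulder's centre is at x = 20, z = 100 mm, and the shaft leans 30 degrees to the fixture's -x, roughly to the robot. Under the shoulder (8 mm thick) comes a 60 mm round collar, then from 22 mm below the shoulder face a tilted head 70 x 66 mm.
- nogo_gauge: The no-go gauge, a bystander: same shape and size as the go-gauge but with a red flange; loose, standing flange down. Origin: centre of its underside.
- nut0: Black flange nut, 27 mm diameter, 13 mm high, loose bystander. Origin: centre of underside.
- nut1: Black flange nut like nut0.
- nut2: Black flange nut like nut0.
- mirror: Chrome inspection mirror lying on the bench, loose bystander: disc of 60 mm diameter, 6 mm thick, with a thin handle reaching to 165 mm along its x. Origin: centre of the disc's underside.

How it is judged (in metres and radians):
On the way, in this order (a step that is already met when the one before it is completed fails the run):
1. the go-gauge is lifted clear of the bench (height (world z) of go_gauge above 0.06 m), for 0.1 s.
2. the go-gauge is over the shaft's nose, in line with it (z of go_gauge in the frame of spindle between -0.003 and 0.04 m and x of go_gauge in the frame of spindle between -0.006 and 0.006 m and y of go_gauge in the frame of spindle between -0.006 and 0.006 m and angle between the z axis of go_gauge and the z axis of spindle, either way round below 0.2 rad), for 0.1 s.
At the end, for the whole second after the job is handed in: The go-gauge sits on the splined shaft, flange towards the fixture, its underside's centre within 5 mm of the shoulder's centre and its axis within 0.08 rad of the shaft's, at rest and let go (distance between go_gauge and spindle below 0.005 m and angle between the z axis of go_gauge and the z axis of spindle, either way round below 0.08 rad and angle between go_gauge's own z axis and vertical below 0.8 rad and linear speed of go_gauge below 0.01 m/s); the robot touches nothing.
It fails at once if the go-gauge is rammed against the fixture or shaft (over 80 N) (contact force between go_gauge and fixture above 80 N).
It fails at once if the no-go gauge, a nut or the mirror is disturbed (moved over 20 mm) (distance of any of nogo_gauge, nut0, nut1, nut2, mirror from where it was at the start of the episode above 0.02 m).
It also fails if it takes over 48 s, if anything falls off the work surface, if the arm or the gripper's body presses on something with over 40 N, if the wrist force passes 120 N, or if a joint passes its speed limit or range.

## Working session

There is one attempt and no reset: what is moved stays moved. The work goes in short steps, Python scripts to look and compute and a tool call to move; the robot and the scene stay as the last step left them, time stands still between calls to the robot, and variables do not carry over. Pictures are saved under pics/ and viewed, and the job is handed in when it is done.

Besides the shell and the picture viewer there is one more tool, called after "Emit:" by a JSON object that holds its "api" and its "payload". servo_tool: Moves the arm, as the interface text tells. Its arguments: {"type":"object","properties":{"commands":{"type":"array","items":{"type":"object","properties":{"linear":{"type":"array","items":{"type":"number"}},"angular":{"type":"array","items":{"type":"number"}},"gripper":{"type":"number"}}}},"force":{"type":"number"}},"required":["commands"]}

```bash
mkdir -p pics; ls
python3 - <<'E'
from rig import env
import cv2,pickle
s=env.observe(); print(s['time_s'],s['position'],s['tool_rot'],s['grip_width'],env.tips_ahead)
for n in('side','top'):
    p=env.get_image(n); cv2.imwrite(f'pics/{n}0.png',p['frame'])
    print({k:v for k,v in p.items() if k!='frame'})
    pickle.dump(p,open(f'{n}0.pkl','wb'))
    for q in('go_gauge','fixture','nogo_gauge','spindle','nut0','mirror','nose_tip'):
        try: print(q,[(round(d['confidence'],2),d['extent'],int(d['pixels'].sum())) for d in env.trace(p,q)[:3]])
        except Exception as e: print(q,e)
E
```

```text
pics
0.0 [ 0.18120946 -0.518995    0.24171602] [[ 9.44150749e-01  3.29513792e-01 -1.57997478e-04]
 [ 3.29513668e-01 -9.44149701e-01  1.44407558e-03]
 [ 3.26669549e-04 -1.41548737e-03 -9.99998945e-01]] 0.08531953542451197 0.011
{'fx': 445.44059307629226, 'fy': 445.44059307629226, 'cx': 282.75786438644934, 'cy': 216.52745393798293, 'k1': 0.009938157725031782, 'cam_to_world': array([[-9.08794793e-01,  2.98433519e-01, -2.91598113e-01,
         1.88061755e-01],
       [-4.17243324e-01, -6.49708936e-01,  6.35441820e-01,
         5.50257501e-01],
       [ 1.83238883e-04,  6.99153583e-01,  7.14971492e-01,
         8.60447391e-01],
       [ 0.00000000e+00,  0.00000000e+00,  0.00000000e+00,
         1.00000000e+00]]), 'shot': 1}
go_gauge [(0.73, [269.0, 190.5, 298.4, 221.1], 539)]
fixture [(0.9, [120.1, 296.7, 206.9, 370.1], 4171)]
nogo_gauge [(0.98, [220.8, 248.2, 252.6, 280.6], 735)]
spindle [(0.81, [145.5, 301.8, 179.1, 330.5], 758), (0.41, [117.6, 297.6, 208.7, 368.5], 4193)]
nut0 [(0.63, [306.9, 253.8, 322.9, 263.2], 109), (0.52, [247.8, 339.8, 260.4, 353.8], 108), (0.43, [281.9, 273.4, 2
[... 316 characters left out ...]
 0.31968393],
       [-0.9995649 ,  0.02889029,  0.00594606, -0.09644951],
       [ 0.00979016,  0.13479958,  0.99082452,  1.45110435],
       [ 0.        ,  0.        ,  0.        ,  1.        ]]), 'shot': 2}
go_gauge [(0.6, [309.0, 199.8, 330.8, 219.5], 346), (0.2, [158.0, 154.4, 202.3, 206.4], 1763)]
fixture [(0.64, [156.2, 153.5, 203.7, 208.9], 1786)]
nogo_gauge [(0.71, [238.0, 189.4, 259.7, 211.0], 370)]
spindle [(0.79, [167.1, 169.0, 182.7, 188.9], 298), (0.67, [250.3, 231.2, 257.9, 240.4], 58)]
nut0 [(0.43, [249.3, 234.5, 257.3, 241.8], 52), (0.38, [193.2, 233.8, 199.2, 242.4], 23)]
mirror [(0.89, [379.7, 198.3, 409.3, 235.8], 271)]
nose_tip [(0.57, [162.8, 172.1, 187.8, 189.3], 336)]
```

Run:
```python
import cv2
s=cv2.imread('pics/side0.png');t=cv2.imread('pics/top0.png')
cv2.imwrite('pics/s1.png',cv2.resize(s[140:390,90:370],None,fx=2.8,fy=2.35,interpolation=2)[:600,:800])
c=cv2.resize(t[130:270,130:430],None,fx=2.66,fy=2.66,interpolation=2);cv2.imwrite('pics/t1.png',c[:600,:800])
```

```text
(no output)
```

View pics/s1.png

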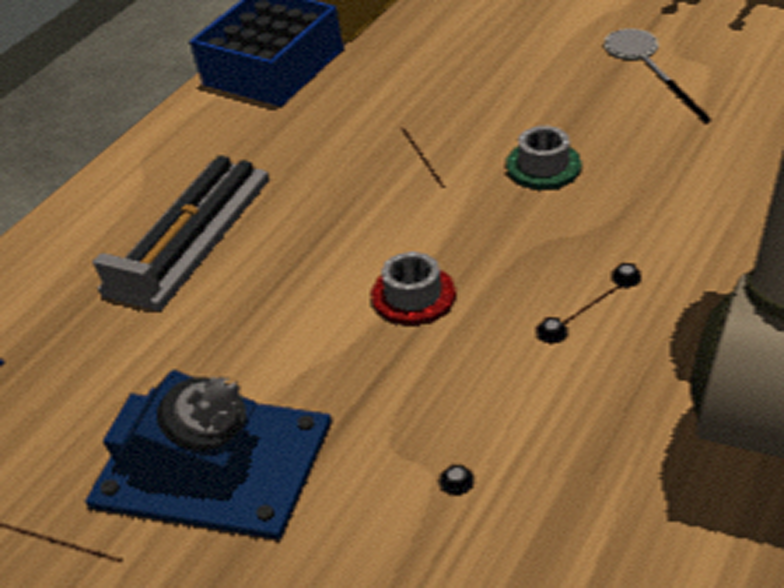

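View pics/t1.png

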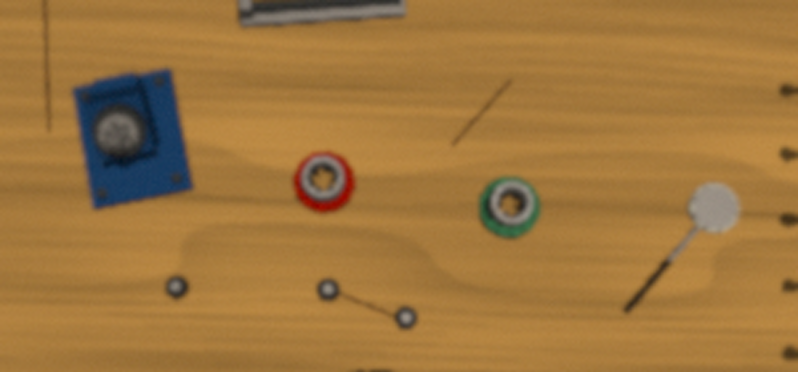

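View pics/side0.png

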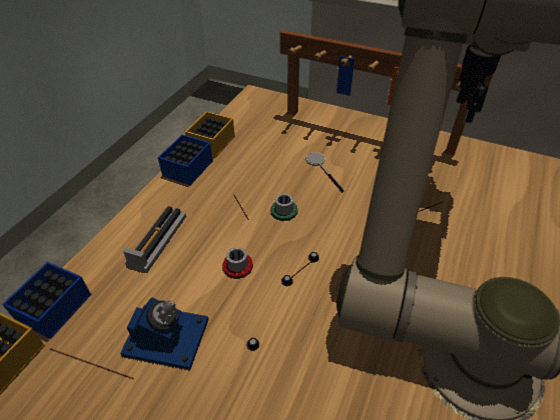

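View pics/top0.png

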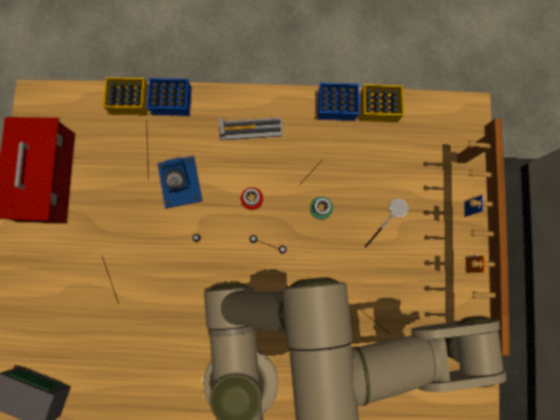

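```bash
cat > h.py <<'E'
import numpy as np,cv2,pickle
def load(n): return pickle.load(open(n+'.pkl','rb'))
def project(p,X):
    X=np.atleast_2d(X);M=p['cam_to_world'];c=(X-M[:3,3])@M[:3,:3]
    a=c[:,0]/-c[:,2];b=-c[:,1]/-c[:,2];s=1+p['k1']*(a*a+b*b)
    return np.c_[p['fx']*a*s+p['cx'],p['fy']*b*s+p['cy']]
def ray(p,uv):
    K=np.array([[p['fx'],0,p['cx']],[0,p['fy'],p['cy']],[0,0,1]])
    n=cv2.undistortPoints(np.array(uv,float).reshape(-1,1,2),K,np.array([p['k1'],0,0,0.])).reshape(-1,2)
    M=p['cam_to_world'];d=np.c_[n[:,0],-n[:,1],-np.ones(len(n))]@M[:3,:3].T
    return M[:3,3],d
def atz(p,uv,z):
    o,d=ray(p,uv);return o+d*((z-o[2])/d[:,2])[:,None]
E
python3 - <<'E'
import cv2
from h import *
for n,(x0,y0,w,h) in dict(side=(110,285,110,85),top=(145,145,70,70)).items():
    f=load(n+'0')['frame'];k=800//w if n=='side' else 8
    c=cv2.resize(f[y0:y0+h,x0:x0+w],None,fx=k,fy=k,interpolation=cv2.INTER_CUBIC)
    c=cv2.convertScaleAbs(c,alpha=1.8,beta=15)
    for i in range(0,w,10): cv2.putText(c,str(x0+i),(i*k,10),0,.35,(255,255,255),1);cv2.line(c,(i*k,0),(i*k,c.shape[0]),(120,120,120),1)
    for i in range(0,h,10): cv2.putText(c,str(y0+i),(0,i*k+10),0,.35,(255,255,255),1);cv2.line(c,(0,i*k),(c.shape[1],i*k),(120,120,120),1)
    cv2.imwrite(f'pics/{n}fix.png',c)
E
```

```text
(no output)
```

View pics/sidefix.png

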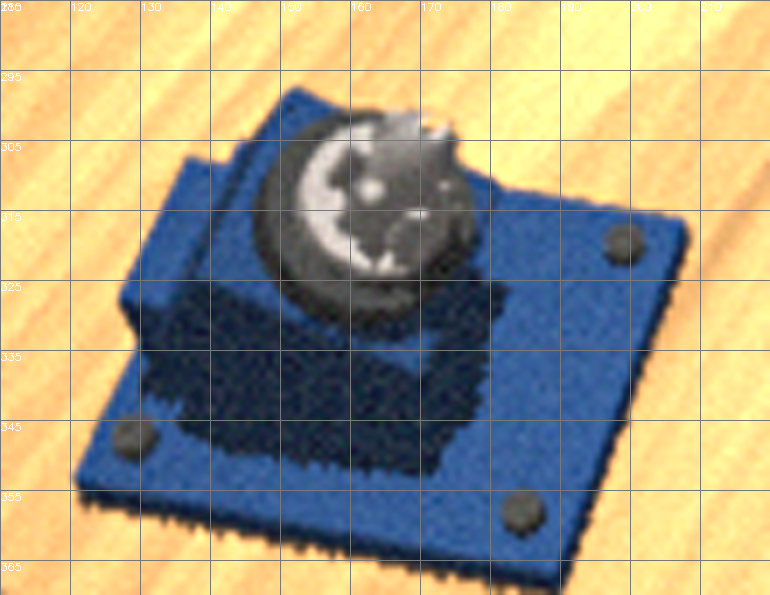

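View pics/topfix.png

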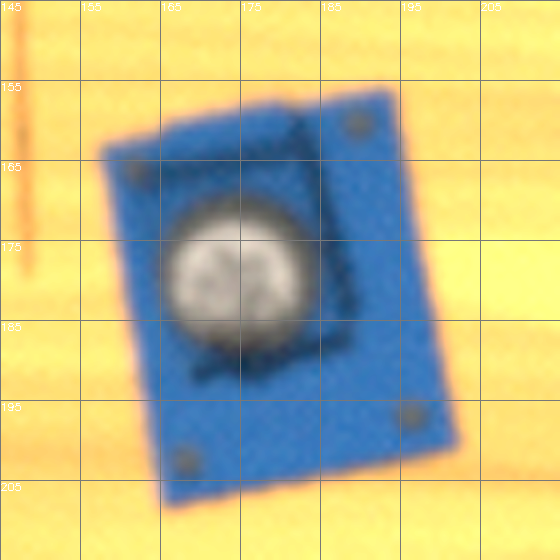

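```bash
cat > fit.py <<'E'
from h import *
from scipy.optimize import least_squares
S,T=load('side0'),load('top0')
def Rz(a): c,s=np.cos(a),np.sin(a);return np.array([[c,-s,0],[s,c,0],[0,0,1]])
def fix(v): return Rz(v[2]),np.array([v[0],v[1],0])
L=np.array([[110,60,14],[110,-60,14],[-40,-60,14],[-40,60,14]])/1e3 # far-left.. in fixture
tilt=np.radians(30)
zs=np.array([-np.sin(tilt),0,np.cos(tilt)])
Rs=np.c_[[np.cos(tilt),0,np.sin(tilt)],[0,1,0],zs]
so=np.array([.02,0,.1])
E
python3 - <<'E'
from fit import *
h=.5
top=np.array([[158,163.5],[194,156],[202,200],[165.5,208]])-h   # far-left, far-right, near-right, near-left (image)
side=np.array([[121,353.5],[190.5,367],[208,316.5]])-h
print(atz(T,top,.014)); print(atz(S,side,.014))
# side: 121,353 = +y far ; 190,367 = +y near; 208,316 = -y near
def r(v,which):
    R,t=fix(v[:3]);P=L@R.T+t
    e=[]
    if 't' in which:e.append((project(T,P)-top).ravel())
    if 's' in which:e.append((project(S,P[[0,3,2]])-side).ravel())
    return np.concatenate(e)
for w in('t','s','ts'):
    o=least_squares(r,[.45,.15,0],args=(w,));print(w,o.x[:2],np.degrees(o.x[2]),np.round(o.fun,1))
    R,t=fix(o.x);print('spindle',R@so+t,'proj',project(S,R@so+t),project(T,R@so+t),'tip',project(S,R@(so+.048*zs)+t),project(T,R@(so+.048*zs)+t))
E
```

```text
[[0.67305398 0.2881252  0.014     ]
 [0.70062969 0.17432375 0.014     ]
 [0.55921072 0.1412847  0.014     ]
 [0.53049418 0.25495586 0.014     ]]
[[0.6716989  0.29034858 0.014     ]
 [0.52683099 0.25598794 0.014     ]
 [0.55581843 0.14207549 0.014     ]]
t [0.58187526 0.20657321] 13.431154447606959 [-0.7 -0.6  0.2 -0.7  0.7  0.7 -0.2  0.5]
spindle [0.60132825 0.21121874 0.1       ] proj [[163.99824481 311.86910845]] [[174.3234611  180.01039287]] tip [[171.79457378 302.02169559]] [[172.67343634 184.96608163]]
s [0.5797393  0.20743738] 13.504542603799916 [-0.7  0.3 -0.1  0.2  0.9 -0.7]
spindle [0.59918633 0.21210783 0.1       ] proj [[164.63735128 312.61592874]] [[173.98303536 180.70746985]] tip [[172.47540289 302.77010944]] [[172.33209215 185.68535279]]
ts [0.58063397 0.2070184 ] 13.487707211612411 [-0.9 -0.2  0.  -0.3  0.6  1.1 -0.4  0.9 -1.  -0.1 -0.4 -0.2  0.7 -1. ]
spindle [0.60008237 0.21168313 0.1       ] proj [[164.38551232 312.28217989]] [[174.14306936 180.41629655]] tip [[172.20750534 302.43271385]] [[172.4950692  185.38450733]]
```

```bash
cat >> fit.py <<'E'
def circ(r,z,n=72):
    a=np.linspace(0,2*np.pi,n,endpoint=False);return np.c_[r*np.cos(a),r*np.sin(a),0*a+z]
def draw(p,curves,x0,y0,w,h,k,fn,gain=1.8):
    c=cv2.resize(p['frame'][y0:y0+h,x0:x0+w],None,fx=k,fy=k,interpolation=cv2.INTER_CUBIC)
    c=cv2.convertScaleAbs(c,alpha=gain,beta=15)
    for X,col in curves:
        u=((project(p,X)-[x0,y0]+.5)*k).astype(np.int32);cv2.polylines(c,[u.reshape(-1,1,2)],len(X)>2,col,1)
    cv2.imwrite('pics/'+fn,c)
E
python3 - <<'E'
from fit import *
v=[.58063,.20702,np.radians(13.49)];R,t=fix(v)
W=lambda X:(X@Rs.T+so)@R.T+t
cur=[(W(circ(.022,0)),(0,255,255)),(W(circ(.030,-.008)),(0,0,255)),(W(circ(.004,.048)),(0,255,0)),(W(circ(.0105,.037)),(0,255,0)),(W(circ(.016,.024)),(255,0,255)),(L@R.T+t,(255,255,255)),(W(np.array([[0,0,0],[0,0,.048]])),(255,255,0))]
draw(S,cur,110,285,110,85,7,'sfo.png');draw(T,cur,145,145,70,70,8,'tfo.png')
E
```

```text
(no output)
```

View pics/sfo.png

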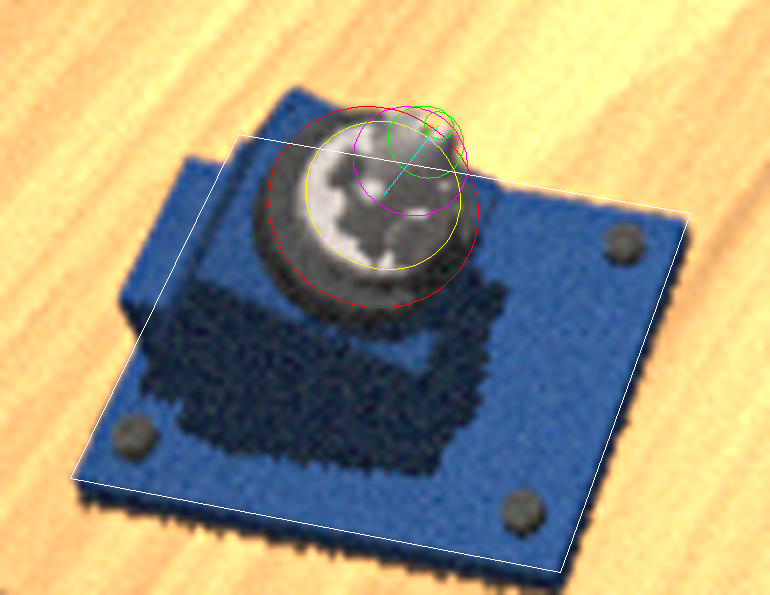

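View pics/tfo.png

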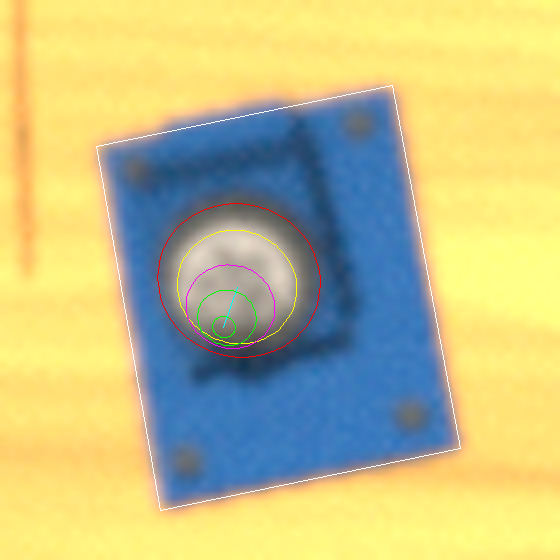

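Run:
```python
from fit import *
for P,ex in((S,[269.0,190.5,298.4,221.1]),(T,[309,199.8,330.8,219.5])):
    f=P['frame'].astype(int);b,g,r=f[...,0],f[...,1],f[...,2]
    m=((g>r+12)&(g>b+5));mm=np.zeros_like(m);x0,y0,x1,y1=[int(a) for a in ex];mm[y0-4:y1+5,x0-4:x1+5]=1;m&=mm.astype(bool)
    ys,xs=np.nonzero(m);h=cv2.convexHull(np.c_[xs,ys].astype(np.float32));e=cv2.fitEllipse(h);print(len(xs),xs.min(),xs.max(),ys.min(),ys.max(),e)
    print(atz(P,[[(xs.min()+xs.max())/2,(ys.min()+ys.max())/2],e[0]],.008))
G=atz(S,[[283.5,208]],.008)[0];G[2]=0
draw(S,[],262,183,45,45,13,'sg.png');draw(T,[],300,190,40,40,14,'tg.png')
```

```text
157 271 296 203 219 ((283.7203674316406, 209.36305236816406), (19.25264549255371, 25.726829528808594), 91.60182189941406)
[[ 0.54264166 -0.22724421  0.008     ]
 [ 0.54472014 -0.23322518  0.008     ]]
148 311 332 197 218 ((320.9868469238281, 207.55029296875), (21.447669982910156, 22.167560577392578), 107.29851531982422)
[[ 0.54574556 -0.23677161  0.008     ]
 [ 0.54553734 -0.23515429  0.008     ]]
```

View pics/sg.png

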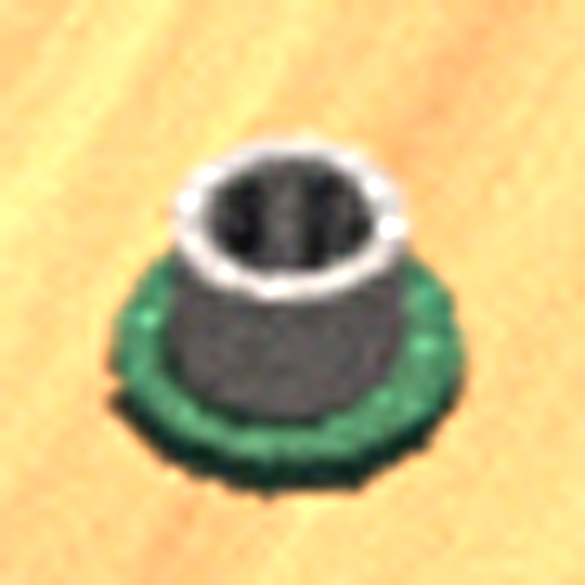

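View pics/tg.png

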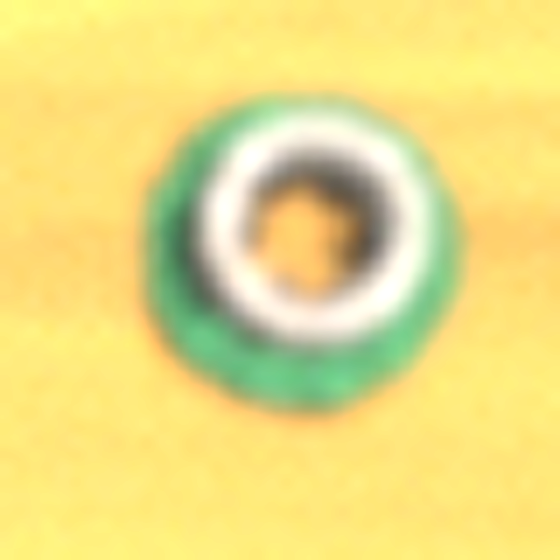

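Run:
```python
from fit import *
v=[.58063,.20702,np.radians(13.49)];R,t=fix(v)
W=lambda X:(X@Rs.T+so)@R.T+t
def star(phi,z):
    out=[]
    for k in range(6):
        a=phi+k*np.pi/3;d=np.array([np.cos(a),np.sin(a)]);n=np.array([-d[1],d[0]])
        for s,rr in((-1,.0102),(-1,.0158),(1,.0158),(1,.0102)): out.append(np.r_[d*rr+n*s*.0025,z])
    return np.array(out)
ims=[]
x0,y0,w,h,k=140,295,45,40,9
for off in((0,0),):
  for ph in(None,0,10,20,30,40,50):
    c=cv2.resize(S['frame'][y0:y0+h,x0:x0+w],None,fx=k,fy=k,interpolation=cv2.INTER_CUBIC)
    c=cv2.convertScaleAbs(c,alpha=1.5)
    if ph is not None:
        for z,col in((0,(0,255,255)),(.024,(255,0,255))):
            u=((project(S,W(star(np.radians(ph),z)))-[x0,y0]+.5+np.array([-.5,0]))*k).astype(np.int32);cv2.polylines(c,[u.reshape(-1,1,2)],True,col,1)
    ims.append(cv2.resize(c,(266,240)))
while len(ims)<6 or len(ims)%3: ims.append(0*ims[0])
ims=ims[:6]
cv2.imwrite('pics/st.png',np.vstack([np.hstack(ims[:3]),np.hstack(ims[3:6])]))
c=cv2.resize(S['frame'][y0:y0+h,x0:x0+w],None,fx=14,fy=14,interpolation=cv2.INTER_CUBIC);cv2.imwrite('pics/st2.png',cv2.convertScaleAbs(c,alpha=1.5))
```

```text
(no output)
```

View pics/st.png

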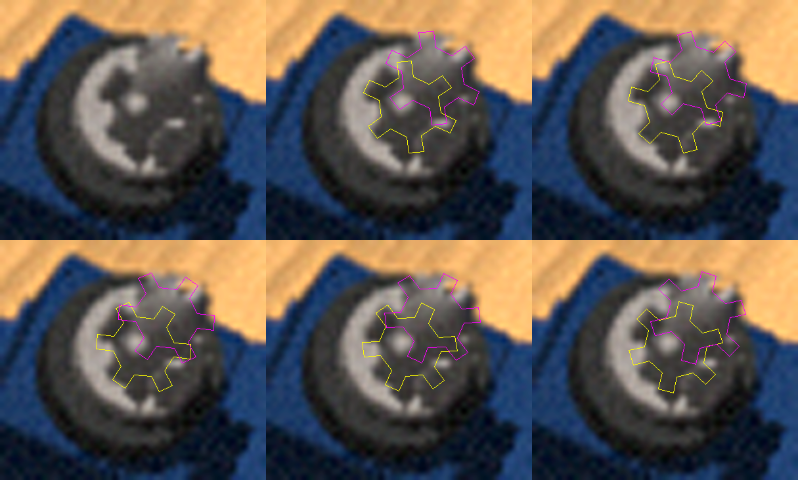

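View pics/st2.png

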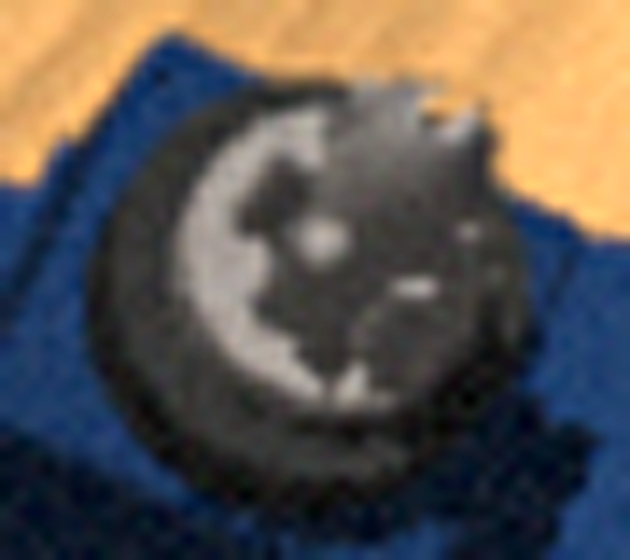

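Run:
```python
from fit import *
v=[.58063,.20702,np.radians(13.49)];R,t=fix(v)
W=lambda X:(X@Rs.T+so)@R.T+t
pts=np.array([[320,240],[410,285],[470,230],[460,115],[370,90]])/14+[140,295]-.5
def mod(phi,off):
    a=phi+np.arange(6)*np.pi/3
    return project(S,W(np.c_[.0135*np.cos(a),.0135*np.sin(a),0*a+.024]))+off
def res(x,p=pts):
    m=mod(x[0],x[1:]);d=p[:,None]-m[None];i=np.argmin((d**2).sum(2),1);return (p-m[i]).ravel()
for p in(pts,pts[:3],pts[:4]):
  best=min((least_squares(res,[np.radians(a),0,0],kwargs={'p':p}) for a in range(0,60,5)),key=lambda o:o.cost)
  print(np.degrees(best.x[0])%60,best.x[1:],best.cost,np.round(best.fun,1))
  print(np.round((mod(best.x[0],best.x[1:])+.5-[140,295])*14))
```

```text
3.864793261581525 [-1.00293758  0.222084  ] 1.3038424649170248 [ 0.3 -0.1  0.2  0.6 -0.6  0.7  0.1 -1.   0.1 -0.3]
[[296. 149.]
 [315. 241.]
 [408. 276.]
 [479. 220.]
 [459. 129.]
 [369.  94.]]
1.6628567468262858 [-0.88264012  0.63497384] 0.4060763466831065 [ 0.4 -0.3  0.3  0.2 -0.7  0.1]
[[315. 244.]
 [406. 282.]
 [480. 229.]
 [463. 138.]
 [374.  99.]
 [299. 151.]]
4.423687310303492 [-1.04813573  0.30764693] 1.2435866975495615 [ 0.3 -0.2  0.1  0.5 -0.6  0.7  0.2 -1.1]
[[315. 243.]
 [408. 277.]
 [479. 220.]
 [458. 130.]
 [367.  95.]
 [295. 151.]]
```

Run:
```python
from fit import *
print(atz(S,[[283.8,199.2]],.044),atz(T,[[322.14,205.6]],.044))
from rig import env
s=env.observe();p,R=np.array(s['position']),np.array(s['tool_rot'])
a=np.radians(24.5)
Rt=np.array([[np.cos(a),np.sin(a),0],[np.sin(a),-np.cos(a),0],[0,0,-1]])
for z in(.10,):
    tgt=np.array([.545,-.2345,z])
    from scipy.spatial.transform import Rotation as Ro
    print((tgt-p)@R*1e3,np.degrees(Ro.from_matrix(R.T@Rt).as_rotvec()))
```

```text
[[ 0.54547034 -0.23522632  0.044     ]] [[ 0.54607395 -0.2351515   0.044     ]]
[ 437.28102925 -148.96897844  142.32810937] [ 3.23046844e-04  5.54453287e-04 -5.25834440e+00]
```

Emit:
{"api": "servo_tool", "payload": {"commands": [{"linear":[438,-149,100],"angular":[0,0,-5.3],"gripper":1},{"linear":[438,-149,100],"angular":[0,0,-5.3],"gripper":1},{"linear":[438,-149,100],"angular":[0,0,-5.3],"gripper":1},{"linear":[438,-149,100],"angular":[0,0,-5.3],"gripper":1},{"linear":[438,-149,100],"angular":[0,0,-5.3],"gripper":1},{"linear":[438,-149,100],"angular":[0,0,-5.3],"gripper":1},{"linear":[438,-149,100],"angular":[0,0,-5.3],"gripper":1},{"linear":[438,-149,100],"angular":[0,0,-5.3],"gripper":1},{"linear":[438,-149,100],"angular":[0,0,-5.3],"gripper":1},{"linear":[438,-149,100],"angular":[0,0,-5.3],"gripper":1},{"linear":[438,-149,100],"angular":[0,0,-5.3],"gripper":1},{"linear":[438,-149,140],"angular":[0,0,-5.3],"gripper":1},{"linear":[438,-149,140],"angular":[0,0,-5.3],"gripper":1},{"linear":[438,-149,140],"angular":[0,0,-5.3],"gripper":1}], "force": 40}}

```text
time_s: 2.2
position: [0.5452, -0.2349, 0.1028]
tool_rot: [[0.91, 0.415, -0.001], [0.415, -0.91, 0.0], [-0.001, -0.001, -1.0]]
ft_force: [0.3, -0.4, 0.6]
grip_width: 0.0853
```

```bash
cat > look.py <<'E'
from fit import *
from rig import env
from scipy.spatial.transform import Rotation as Ro
def st():
    s=env.observe();print('t',round(s['time_s'],2),'p',np.round(s['position'],4),'q',np.round(s['q'],1),'F',np.round(s['ft_force'],1),'T',np.round(s['wrist_torque'],2),'w',round(s['grip_width'],4))
    return np.array(s['position']),np.array(s['tool_rot']),s
def shot(n,tag):
    p=env.get_image(n);pickle.dump(p,open(n+tag+'.pkl','wb'));cv2.imwrite(f'pics/{n}{tag}_full.png',p['frame']);return p
E
python3 - <<'E'
from look import *
p,R,s=st();print(R)
print((np.array([.5455,-.235,.026])-p)@R*1e3)
P=shot('top','1');c=project(P,p)[0].astype(int);draw(P,[],c[0]-40,c[1]-35,80,70,9,'t2.png')
E
```

```text
t 2.2 p [ 0.5452 -0.2349  0.1028] q [-34.7  33.5  78.8  -0.   67.7  30.8] F [ 0.3 -0.4  0.6] T [-0.02  0.06 -0.02] w 0.0853
[[ 9.10048342e-01  4.14501361e-01 -7.98613975e-04]
 [ 4.14501766e-01 -9.10048407e-01  4.27887236e-04]
 [-5.49417534e-04 -7.20424973e-04 -9.99999590e-01]]
[ 0.27760809  0.2879437  76.81856399]
```

View pics/t2.png

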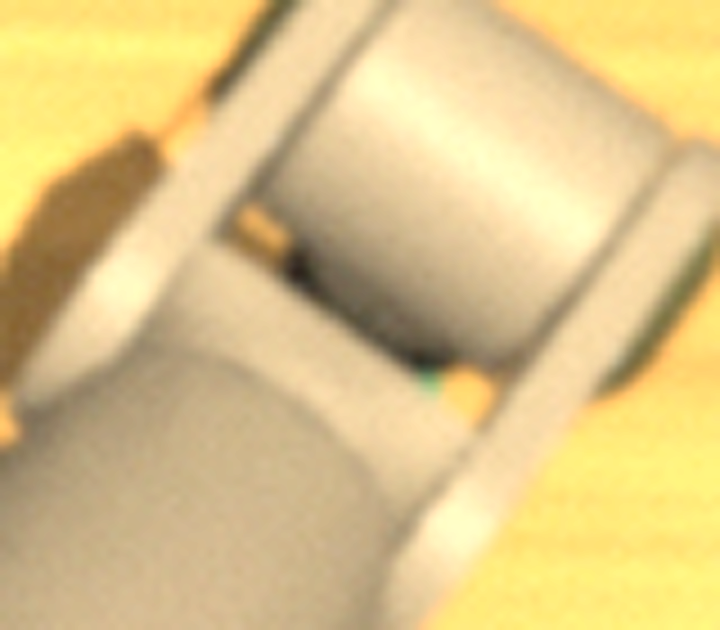

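Emit:
{"api": "servo_tool", "payload": {"commands": [{"linear":[0,0,40],"angular":[0,0,0],"gripper":1},{"linear":[0,0,65],"angular":[0,0,0],"gripper":1},{"linear":[0,0,77],"angular":[0,0,0],"gripper":1},{"linear":[0,0,77],"angular":[0,0,0],"gripper":1},{"linear":[0,0,77],"angular":[0,0,0],"gripper":-1},{"linear":[0,0,77],"angular":[0,0,0],"gripper":-1},{"linear":[0,0,77],"angular":[0,0,0],"gripper":-1},{"linear":[0,0,77],"angular":[0,0,0],"gripper":-1},{"linear":[0,0,77],"angular":[0,0,0],"gripper":-1},{"linear":[0,0,77],"angular":[0,0,0],"gripper":-1}], "force": 50}}

```text
time_s: 3.25
position: [0.5462, -0.2346, 0.0271]
tool_rot: [[0.91, 0.416, 0.002], [0.416, -0.91, -0.002], [0.001, 0.002, -1.0]]
ft_force: [-1.5, 0.4, 7.4]
grip_width: 0.0471
```

Run:
```python
from look import *
p,R,s=st()
P=shot('side','2');c=project(P,p)[0].astype(int);draw(P,[],c[0]-40,c[1]-35,80,70,9,'s2.png')
```

```text
t 3.25 p [ 0.5462 -0.2346  0.0271] q [-34.6  39.1  82.8  -0.   57.9  30.8] F [-1.5  0.4  7.4] T [0.18 0.28 0.11] w 0.0471
```

View pics/s2.png

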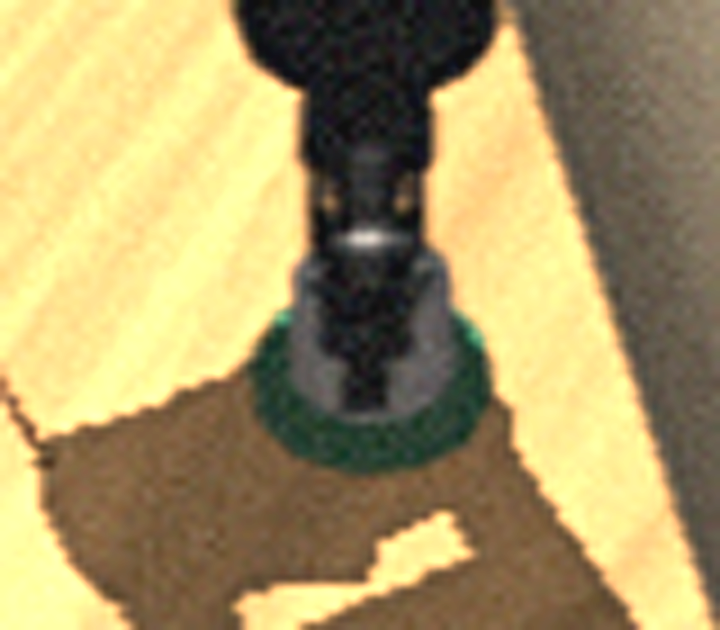

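```bash
cat >> look.py <<'E'
YAW=np.radians(13.49);SP=np.array([.601,.212,.100])
RS=Rz(YAW)@Rs; ZS=RS[:,2]
GO=np.array([-.001,0,.027])
def tool(theta):
    th=np.radians(theta);y=RS@[np.cos(th),np.sin(th),0];z=-ZS;return np.c_[np.cross(y,z),y,z]
def goal(h,theta,off=(0,0)):
    R=tool(theta);return SP+RS@[off[0],off[1],h]-R@GO,R
def delta(p,R,pt,Rt): return np.round((pt-p)@R*1e3,1),np.round(np.degrees(Ro.from_matrix(R.T@Rt).as_rotvec()),2)
E
python3 - <<'E'
from look import *
p,R,s=st()
pt,Rt=goal(.085,-27);print(pt,Rt);print(delta(p,R,pt,Rt))
E
```

```text
t 3.3 p [ 0.5462 -0.2346  0.0271] q [-34.6  39.1  82.8  -0.   57.9  30.8] F [-1.8  0.3  9.1] T [0.18 0.24 0.08] w 0.0475
[0.54671947 0.1998947  0.19722184] [[ 0.17446995  0.85625032  0.48620532]
 [ 0.95814059 -0.26146171  0.11663782]
 [ 0.22699525  0.44550326 -0.8660254 ]]
(array([ 181.2, -394.6, -170.8]), array([-18.53,  24.76, -50.69]))
```

Emit:
{"api": "servo_tool", "payload": {"commands": [{"linear":[0,0,-30],"angular":[0,0,0],"gripper":-1},{"linear":[0,0,-70],"angular":[0,0,0],"gripper":-1},{"linear":[0,0,-110],"angular":[0,0,0],"gripper":-1},{"linear":[0,0,-150],"angular":[0,0,0],"gripper":-1},{"linear":[0,0,-150],"angular":[0,0,0],"gripper":-1},{"linear":[0,0,-150],"angular":[0,0,0],"gripper":-1}]}}

```text
time_s: 3.9
position: [0.5456, -0.2341, 0.176]
tool_rot: [[0.91, 0.415, 0.001], [0.415, -0.91, -0.001], [0.001, 0.001, -1.0]]
ft_force: [-0.6, -0.0, -2.2]
grip_width: 0.0477
```

Run:
```python
from look import *
p,R,s=st()
pt,Rt=goal(.085,-27);print(pt,Rt);print(delta(p,R,pt,Rt))
```

```text
t 3.9 p [ 0.5456 -0.2341  0.176 ] q [-34.6  29.1  73.4   0.   77.4  30.8] F [-0.6 -0.  -2.2] T [0.06 0.02 0.  ] w 0.0477
[0.54671947 0.1998947  0.19722184] [[ 0.17446995  0.85625032  0.48620532]
 [ 0.95814059 -0.26146171  0.11663782]
 [ 0.22699525  0.44550326 -0.8660254 ]]
(array([ 181.3, -394.3,  -21.5]), array([-18.61,  24.76, -50.71]))
```

Emit:
{"api": "servo_tool", "payload": {"commands": [{"linear":[181,-394,-80],"angular":[-18.6,24.8,-50.7],"gripper":-1},{"linear":[181,-394,-80],"angular":[-18.6,24.8,-50.7],"gripper":-1},{"linear":[181,-394,-80],"angular":[-18.6,24.8,-50.7],"gripper":-1},{"linear":[181,-394,-80],"angular":[-18.6,24.8,-50.7],"gripper":-1},{"linear":[181,-394,-80],"angular":[-18.6,24.8,-50.7],"gripper":-1},{"linear":[181,-394,-80],"angular":[-18.6,24.8,-50.7],"gripper":-1},{"linear":[181,-394,-80],"angular":[-18.6,24.8,-50.7],"gripper":-1},{"linear":[181,-394,-80],"angular":[-18.6,24.8,-50.7],"gripper":-1},{"linear":[181,-394,-80],"angular":[-18.6,24.8,-50.7],"gripper":-1},{"linear":[181,-394,-80],"angular":[-18.6,24.8,-50.7],"gripper":-1},{"linear":[181,-394,-80],"angular":[-18.6,24.8,-50.7],"gripper":-1},{"linear":[181,-394,-80],"angular":[-18.6,24.8,-50.7],"gripper":-1},{"linear":[181,-394,-80],"angular":[-18.6,24.8,-50.7],"gripper":-1},{"linear":[181,-394,-80],"angular":[-18.6,24.8,-50.7],"gripper":-1}]}}

```text
time_s: 5.3
position: [0.5468, 0.1982, 0.2549]
tool_rot: [[0.177, 0.857, 0.485], [0.958, -0.264, 0.117], [0.228, 0.444, -0.867]]
ft_force: [-0.7, -0.1, -2.3]
grip_width: 0.0474
```

Run:
```python
from look import *
p,R,s=st()
pt,Rt=goal(.075,-27);print(pt);print(delta(p,R,pt,Rt))
```

```text
t 5.3 p [0.5468 0.1982 0.2549] q [ 6.8 13.8 89.9  4.6 46.6 18.2] F [-0.7 -0.1 -2.3] T [-0.12  0.4  -0.01] w 0.0474
[0.55158153 0.20106108 0.18856159]
(array([-11.6, -26.1,  60.1]), array([-0.08,  0.02, -0.13]))
```

Emit:
{"api": "servo_tool", "payload": {"commands": [{"linear":[-12,-26,25],"angular":[0,0,0],"gripper":-1},{"linear":[-11.6,-26.1,45],"angular":[0,0,0],"gripper":-1},{"linear":[-11.6,-26.1,60],"angular":[0,0,0],"gripper":-1},{"linear":[-11.6,-26.1,60],"angular":[0,0,0],"gripper":-1},{"linear":[-11.6,-26.1,60],"angular":[0,0,0],"gripper":-1}]}}

```text
time_s: 5.8
position: [0.552, 0.2019, 0.1896]
tool_rot: [[0.175, 0.856, 0.486], [0.958, -0.262, 0.118], [0.228, 0.445, -0.866]]
ft_force: [-0.0, 0.7, -2.1]
grip_width: 0.0475
```

Run:
```python
from look import *
p,R,s=st()
pt,Rt=goal(.075,-27);print(pt);print(delta(p,R,pt,Rt))
W=lambda X:X@RS.T+SP
G=lambda X:(X*[1,-1,-1])@R.T+p+R@GO
dod=lambda r,z:np.array([[r/np.cos(np.pi/12)*np.cos(np.pi/12+k*np.pi/6),r/np.cos(np.pi/12)*np.sin(np.pi/12+k*np.pi/6),z] for k in range(12)])
cur=[(W(circ(.022,0)),(0,255,255)),(W(circ(.004,.048)),(0,255,0)),(W(circ(.0105,.037)),(0,255,0)),(G(dod(.036,0)),(255,0,255)),(G(dod(.024,.044)),(255,0,255)),(G(dod(.036,.01)),(255,0,255))]
for n in('side','top'):
    P=shot(n,'3');c=project(P,p)[0].astype(int);x0=max(c[0]-40,0)
    draw(P,[],x0,c[1]-35,80,75,8,n[0]+'3.png');draw(P,cur,x0,c[1]-35,80,75,8,n[0]+'3o.png')
```

```text
t 5.8 p [0.552  0.2019 0.1896] q [ 7.2 18.6 95.3  5.4 36.4 17.2] F [-0.   0.7 -2.1] T [-0.07  0.4  -0.04] w 0.0475
[0.55158153 0.20106108 0.18856159]
(array([-1.1, -0.6,  0.6]), array([-0.02, -0.05, -0.06]))
```

View pics/s3.png

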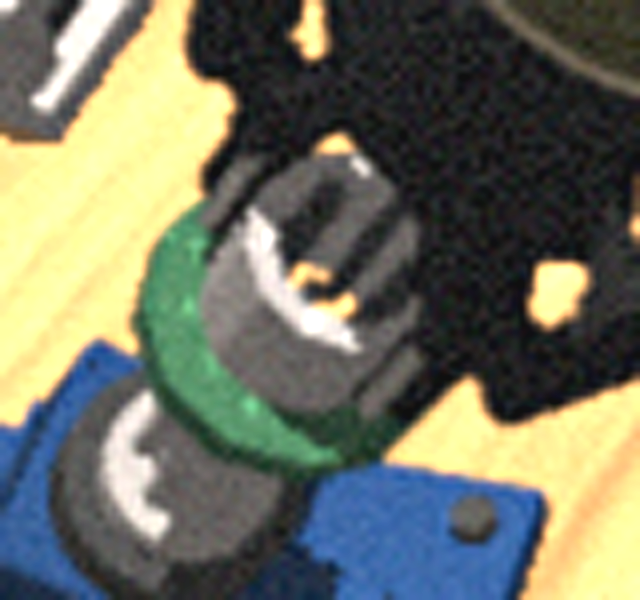

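View pics/s3o.png

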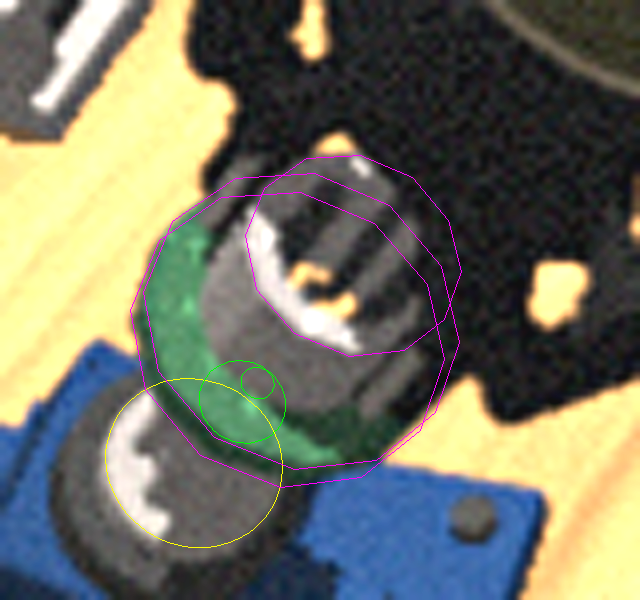

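View pics/t3o.png

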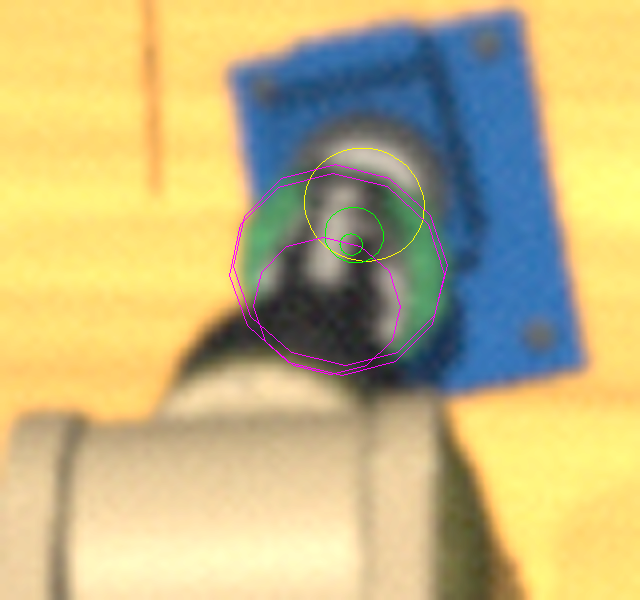

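Emit:
{"api": "servo_tool", "payload": {"commands": [{"linear":[-0.6,-0.6,8],"angular":[0,0,0],"gripper":-1},{"linear":[-0.6,-0.6,16],"angular":[0,0,0],"gripper":-1},{"linear":[-0.6,-0.6,23],"angular":[0,0,0],"gripper":-1},{"linear":[-0.6,-0.6,30],"angular":[0,0,0],"gripper":-1},{"linear":[-0.6,-0.6,35],"angular":[0,0,0],"gripper":-1},{"linear":[-0.6,-0.6,35],"angular":[0,0,0],"gripper":-1},{"linear":[-0.6,-0.6,35],"angular":[0,0,0],"gripper":-1}]}}

```text
time_s: 6.6
position: [0.5678, 0.2059, 0.1583]
tool_rot: [[0.175, 0.857, 0.485], [0.958, -0.262, 0.118], [0.228, 0.444, -0.866]]
ft_force: [0.4, 0.3, -1.7]
grip_width: 0.0477
```

```bash
cat > rep.py <<'E'
from look import *
p,R,s=st()
g=(p+R@np.array([-.0015,0,.027])-SP)@RS
print('gauge in spindle mm',np.round(g*1e3,1),'F in spindle',np.round(np.array(s['ft_force'])@RS,1),'T in tool',np.round(np.array(s['wrist_torque'])@R,2),'tilt',np.degrees(np.arccos(-R[:,2]@ZS)),'theta',np.degrees(np.arctan2(R[:,1]@RS[:,1],R[:,1]@RS[:,0])))
E
python3 rep.py
```

```text
t 6.6 p [0.5678 0.2059 0.1583] q [ 7.4 22.4 95.4  5.8 32.5 16.9] F [ 0.4  0.3 -1.7] T [-0.09  0.48 -0.03] w 0.0477
gauge in spindle mm [-0.7  0.5 40.3] F in spindle [-0.5  0.2 -1.7] T in tool [ 0.43 -0.22  0.04] tilt 0.08063341471982301 theta -27.042960874977577
```

Emit:
{"api": "servo_tool", "payload": {"commands": [{"linear":[-0.1,0.8,4],"angular":[0,0,0],"gripper":-1},{"linear":[-0.1,0.8,7],"angular":[0,0,0],"gripper":-1},{"linear":[-0.1,0.8,10],"angular":[0,0,0],"gripper":-1},{"linear":[-0.1,0.8,12],"angular":[0,0,0],"gripper":-1},{"linear":[-0.1,0.8,12],"angular":[0,0,0],"gripper":-1}]}}

```text
time_s: 7.1
position: [0.5742, 0.207, 0.1478]
tool_rot: [[0.175, 0.857, 0.485], [0.958, -0.262, 0.118], [0.228, 0.444, -0.867]]
ft_force: [-0.8, 1.8, -3.8]
grip_width: 0.0472
```

```bash
python3 rep.py
```

```text
t 7.1 p [0.5742 0.207  0.1478] q [ 7.5 23.8 95.1  5.9 31.4 16.7] F [-0.8  1.8 -3.8] T [0.13 0.72 0.14] w 0.0472
gauge in spindle mm [-0.4  0.1 28. ] F in spindle [-2.2  1.9 -3.1] T in tool [ 0.74 -0.02  0.02] tilt 0.11470333517308355 theta -27.051493901119528
```

Emit:
{"api": "servo_tool", "payload": {"commands": [{"linear":[0.2,-0.5,0],"angular":[0,0,0],"gripper":-1},{"linear":[0.2,-0.5,1.5],"angular":[0,0,0],"gripper":-1},{"linear":[0.2,-0.5,3],"angular":[0,0,0],"gripper":-1},{"linear":[0.2,-0.5,4.5],"angular":[0,0,0],"gripper":-1},{"linear":[0.2,-0.5,5.5],"angular":[0,0,0],"gripper":-1},{"linear":[0.2,-0.5,5.5],"angular":[0,0,0],"gripper":-1}]}}

```text
time_s: 7.7
position: [0.5761, 0.2078, 0.1449]
tool_rot: [[0.174, 0.856, 0.486], [0.958, -0.262, 0.118], [0.228, 0.446, -0.866]]
ft_force: [-14.3, -3.4, 13.9]
grip_width: 0.0472
```

```bash
python3 rep.py
```

```text
t 7.7 p [0.5761 0.2078 0.1449] q [ 7.5 24.2 95.1  5.9 30.9 16.8] F [-14.3  -3.4  13.9] T [-0.35  1.24 -0.01] w 0.0472
gauge in spindle mm [-0.1  0.4 24.5] F in spindle [-5.7  0.  19.4] T in tool [ 1.12 -0.63 -0.02] tilt 0.06478661364378918 theta -27.014964416201085
```

Emit:
{"api": "servo_tool", "payload": {"commands": [{"linear":[0,0,-1.0],"angular":[0,0,0],"gripper":-1},{"linear":[0,0,-1.0],"angular":[0,0,2],"gripper":-1},{"linear":[0,0.1,-1.0],"angular":[0,0,4],"gripper":-1},{"linear":[0,0.2,-1.0],"angular":[0,0,6],"gripper":-1},{"linear":[0,0.2,-1.0],"angular":[0,0,8],"gripper":-1},{"linear":[0,0.2,-1.0],"angular":[0,0,8],"gripper":-1}]}}

```text
time_s: 8.3
position: [0.5761, 0.2077, 0.145]
tool_rot: [[0.293, 0.823, 0.486], [0.912, -0.393, 0.118], [0.288, 0.409, -0.866]]
ft_force: [-6.7, -1.2, 4.9]
grip_width: 0.0473
```

```bash
python3 rep.py
```

```text
t 8.3 p [0.5761 0.2077 0.145 ] q [ 7.5 24.2 95.1  5.9 31.  24.8] F [-6.7 -1.2  4.9] T [-0.18  0.88  0.1 ] w 0.0473
gauge in spindle mm [-0.2  0.4 24.6] F in spindle [-3.4  0.4  7.6] T in tool [ 0.78 -0.46 -0.07] tilt 0.06381171805624486 theta -35.07911000533278
```

Emit:
{"api": "servo_tool", "payload": {"commands": [{"linear":[0,0,0],"angular":[0,0,2],"gripper":-1},{"linear":[0,0.1,0],"angular":[0,0,4],"gripper":-1},{"linear":[0,0.2,0],"angular":[0,0,6],"gripper":-1},{"linear":[0,0.2,0],"angular":[0,0,8],"gripper":-1},{"linear":[0,0.2,0],"angular":[0,0,8],"gripper":-1}]}}

```text
time_s: 8.8
position: [0.5762, 0.2076, 0.145]
tool_rot: [[0.404, 0.775, 0.486], [0.848, -0.517, 0.118], [0.342, 0.365, -0.866]]
ft_force: [-6.8, -1.6, 5.6]
grip_width: 0.0476
```

```bash
python3 rep.py
python3 - <<'E'
from look import *
p,R,s=st()
P=shot('side','4');c=project(P,p)[0].astype(int);draw(P,[],max(c[0]-35,0),c[1]-35,75,65,10,'s4.png')
E
```

```text
t 8.8 p [0.5762 0.2076 0.145 ] q [ 7.5 24.2 95.1  5.9 31.  32.8] F [-6.8 -1.6  5.6] T [-0.15  0.88  0.03] w 0.0476
gauge in spindle mm [-0.3  0.4 24.6] F in spindle [-3.3  0.1  8.4] T in tool [ 0.7  -0.56  0.01] tilt 0.0626064192556612 theta -43.08073732406942
t 8.8 p [0.5762 0.2076 0.145 ] q [ 7.5 24.2 95.1  5.9 31.  32.8] F [-6.8 -1.6  5.6] T [-0.15  0.88  0.03] w 0.0476
```

View pics/s4.png

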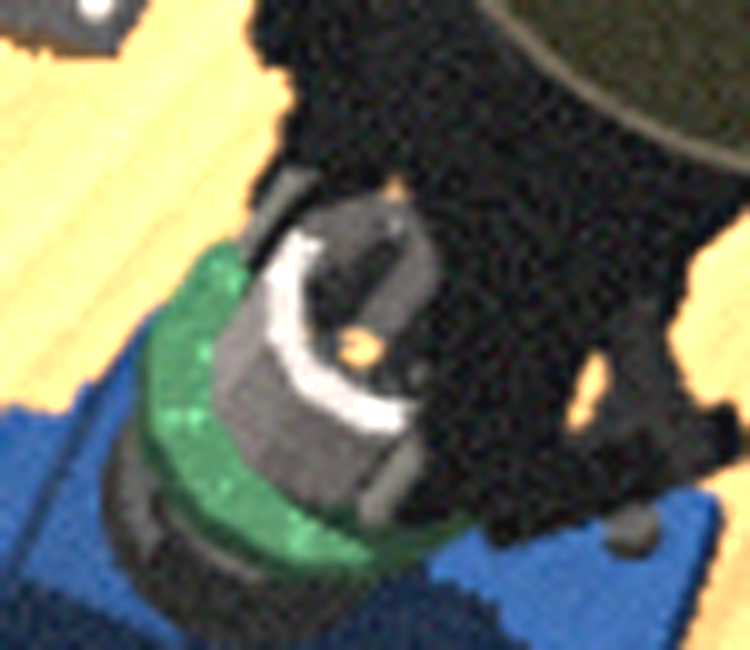

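Emit:
{"api": "servo_tool", "payload": {"commands": [{"linear":[0,0,-4],"angular":[0,0,0],"gripper":-1},{"linear":[0,0,-4],"angular":[0,0,0],"gripper":-1},{"linear":[0,0,-4],"angular":[0,0,0],"gripper":-1}]}}

```text
time_s: 9.15
position: [0.5746, 0.2072, 0.148]
tool_rot: [[0.404, 0.775, 0.486], [0.848, -0.516, 0.118], [0.342, 0.365, -0.866]]
ft_force: [-0.6, 0.4, -1.8]
grip_width: 0.0473
```

```bash
echo "print('F tool',np.round(np.array(s['ft_force'])@R,1))">>rep.py; python3 rep.py
```

```text
t 9.15 p [0.5746 0.2072 0.148 ] q [ 7.5 23.8 95.1  5.9 31.3 32.8] F [-0.6  0.4 -1.8] T [0.04 0.52 0.06] w 0.0473
gauge in spindle mm [-0.2  0.4 27.9] F in spindle [-1.3  0.5 -1.3] T in tool [ 0.48 -0.22  0.03] tilt 0.07024193317646564 theta -43.047945574695085
F tool [-0.5 -1.3  1.3]
```

Emit:
{"api": "servo_tool", "payload": {"commands": [{"linear":[1.5,0,0],"angular":[0,0,0],"gripper":-1},{"linear":[2.5,0,0],"angular":[0,0,0],"gripper":-1},{"linear":[2.5,0,0],"angular":[0,0,0],"gripper":-1}]}}

```text
time_s: 9.45
position: [0.5753, 0.2093, 0.1483]
tool_rot: [[0.404, 0.776, 0.485], [0.849, -0.516, 0.118], [0.341, 0.364, -0.867]]
ft_force: [-1.6, -1.2, -3.7]
grip_width: 0.0473
```

```bash
python3 rep.py
```

```text
t 9.45 p [0.5753 0.2093 0.1483] q [ 7.7 23.9 94.8  5.6 31.6 33.2] F [-1.6 -1.2 -3.7] T [-0.28  0.7  -0.06] w 0.0473
gauge in spindle mm [ 0.9  2.3 27.7] F in spindle [-3.4 -0.8 -2.3] T in tool [ 0.46 -0.6  -0.  ] tilt 0.11691015289326462 theta -43.042095263350966
F tool [-2.9 -2.   2.4]
```

Emit:
{"api": "servo_tool", "payload": {"commands": [{"linear":[-2.5,0,0],"angular":[0,0,0],"gripper":-1},{"linear":[-5,0,0],"angular":[0,0,0],"gripper":-1},{"linear":[-5,0,0],"angular":[0,0,0],"gripper":-1}]}}

```text
time_s: 9.75
position: [0.5738, 0.2061, 0.1475]
tool_rot: [[0.404, 0.775, 0.487], [0.848, -0.517, 0.12], [0.345, 0.364, -0.865]]
ft_force: [2.2, 9.9, -3.0]
grip_width: 0.0473
```

```bash
python3 rep.py
```

```text
t 9.75 p [0.5738 0.2061 0.1475] q [ 7.3 23.8 95.4  6.3 31.  32.3] F [ 2.2  9.9 -3. ] T [1.4  0.26 0.73] w 0.0473
gauge in spindle mm [-1.3 -0.4 28. ] F in spindle [ 2.3  9.1 -4.8] T in tool [1.04 1.22 0.08] tilt 0.19580586907060343 theta -43.103784131678694
F tool [ 8.2 -4.5  4.9]
```

Emit:
{"api": "servo_tool", "payload": {"commands": [{"linear":[2.5,1.5,0],"angular":[0,0,0],"gripper":-1},{"linear":[2.5,2.5,0],"angular":[0,0,0],"gripper":-1},{"linear":[2.5,2.5,0],"angular":[0,0,0],"gripper":-1}]}}

```text
time_s: 10.05
position: [0.5748, 0.2067, 0.1478]
tool_rot: [[0.405, 0.777, 0.482], [0.848, -0.516, 0.119], [0.341, 0.361, -0.868]]
ft_force: [-4.8, 6.8, -3.2]
grip_width: 0.0477
```

```bash
python3 rep.py
```

```text
t 10.05 p [0.5748 0.2067 0.1478] q [ 7.4 23.9 95.   6.2 31.7 32.5] F [-4.8  6.8 -3.2] T [0.91 1.4  0.74] w 0.0477
gauge in spindle mm [-0.4 -0.  27.7] F in spindle [-4.3  7.8 -1.3] T in tool [ 1.81  0.26 -0.04] tilt 0.31035911178106473 theta -43.06240787703878
F tool [ 2.8 -8.4  1.3]
```

Emit:
{"api": "servo_tool", "payload": {"commands": [{"linear":[0,-2.5,0],"angular":[0,0,0],"gripper":-1},{"linear":[0,-5,0],"angular":[0,0,0],"gripper":-1},{"linear":[0,-5,0],"angular":[0,0,0],"gripper":-1}]}}

```text
time_s: 10.35
position: [0.5725, 0.2084, 0.147]
tool_rot: [[0.404, 0.775, 0.486], [0.848, -0.516, 0.118], [0.342, 0.365, -0.866]]
ft_force: [-1.0, -0.2, -1.4]
grip_width: 0.0474
```

```bash
python3 rep.py
```

```text
t 10.35 p [0.5725 0.2084 0.147 ] q [ 7.7 23.8 95.4  5.8 31.1 33. ] F [-1.  -0.2 -1.4] T [-0.08  0.39 -0.04] w 0.0474
gauge in spindle mm [-2.3  2.1 28. ] F in spindle [-1.6  0.1 -0.7] T in tool [ 0.28 -0.28  0.04] tilt 0.06474882434732811 theta -43.042649423876576
F tool [-1.1 -1.2  0.7]
```

Emit:
{"api": "servo_tool", "payload": {"commands": [{"linear":[0.5,1.3,0],"angular":[0,0,0],"gripper":-1},{"linear":[0.5,1.3,1.5],"angular":[0,0,0],"gripper":-1},{"linear":[0.5,1.3,3],"angular":[0,0,0],"gripper":-1},{"linear":[0.5,1.3,4],"angular":[0,0,0],"gripper":-1},{"linear":[0.5,1.3,4],"angular":[0,0,0],"gripper":-1}]}}

```text
time_s: 10.85
position: [0.5756, 0.2086, 0.1449]
tool_rot: [[0.404, 0.775, 0.486], [0.849, -0.516, 0.118], [0.342, 0.365, -0.866]]
ft_force: [-5.7, -1.2, 5.8]
grip_width: 0.0472
```

```bash
python3 rep.py
```

```text
t 10.85 p [0.5756 0.2086 0.1449] q [ 7.6 24.2 95.1  5.8 30.9 33. ] F [-5.7 -1.2  5.8] T [-0.33  0.65 -0.11] w 0.0472
gauge in spindle mm [-0.6  1.5 24.6] F in spindle [-2.2  0.2  8. ] T in tool [ 0.38 -0.63  0.01] tilt 0.05906014772896722 theta -43.033358099437834
F tool [-1.3 -1.7 -8. ]
```

Emit:
{"api": "servo_tool", "payload": {"commands": [{"linear":[0,0,0],"angular":[0,0,-2],"gripper":-1},{"linear":[0,-0.1,0],"angular":[0,0,-4],"gripper":-1},{"linear":[0,-0.2,0],"angular":[0,0,-6],"gripper":-1},{"linear":[0,-0.2,0],"angular":[0,0,-8],"gripper":-1},{"linear":[0,-0.2,0],"angular":[0,0,-8],"gripper":-1}]}}

```text
time_s: 11.35
position: [0.5756, 0.2089, 0.145]
tool_rot: [[0.291, 0.824, 0.487], [0.912, -0.392, 0.118], [0.288, 0.41, -0.866]]
ft_force: [-6.1, -0.6, 5.8]
grip_width: 0.0473
```

```bash
python3 rep.py
```

```text
t 11.35 p [0.5756 0.2089 0.145 ] q [ 7.7 24.2 95.1  5.8 30.9 24.9] F [-6.1 -0.6  5.8] T [-0.12  0.54 -0.03] w 0.0473
gauge in spindle mm [-0.4  1.7 24.6] F in spindle [-2.3  0.8  8.1] T in tool [ 0.44 -0.32  0.03] tilt 0.08502358671968743 theta -34.988738097966056
F tool [-0.7 -2.4 -8.1]
```

Emit:
{"api": "servo_tool", "payload": {"commands": [{"linear":[0,0,0],"angular":[0,0,-2],"gripper":-1},{"linear":[0,-0.1,0],"angular":[0,0,-4],"gripper":-1},{"linear":[0,-0.2,0],"angular":[0,0,-6],"gripper":-1},{"linear":[0,-0.2,0],"angular":[0,0,-8],"gripper":-1},{"linear":[0,-0.2,0],"angular":[0,0,-8],"gripper":-1}]}}

```text
time_s: 11.85
position: [0.5756, 0.2089, 0.145]
tool_rot: [[0.174, 0.856, 0.487], [0.958, -0.261, 0.118], [0.228, 0.446, -0.865]]
ft_force: [-4.4, -1.5, 5.5]
grip_width: 0.0476
```

```bash
python3 rep.py
```

```text
t 11.85 p [0.5756 0.2089 0.145 ] q [ 7.7 24.2 95.1  5.8 30.8 16.9] F [-4.4 -1.5  5.5] T [-0.1   0.43  0.  ] w 0.0476
gauge in spindle mm [-0.1  1.6 24.6] F in spindle [-1.3 -0.4  7.1] T in tool [ 0.4 -0.2 -0. ] tilt 0.1003158414112581 theta -26.992801495135406
F tool [-1.  -1.  -7.1]
```

Emit:
{"api": "servo_tool", "payload": {"commands": [{"linear":[-0.2,-0.4,0],"angular":[0,0,-2],"gripper":-1},{"linear":[-0.2,-0.5,0],"angular":[0,0,-4],"gripper":-1},{"linear":[-0.2,-0.6,0],"angular":[0,0,-6],"gripper":-1},{"linear":[-0.2,-0.6,0],"angular":[0,0,-8],"gripper":-1},{"linear":[-0.2,-0.6,0],"angular":[0,0,-8],"gripper":-1}]}}

```text
time_s: 12.35
position: [0.5753, 0.2089, 0.1447]
tool_rot: [[0.053, 0.872, 0.487], [0.985, -0.126, 0.118], [0.164, 0.474, -0.865]]
ft_force: [-4.1, -0.5, 6.6]
grip_width: 0.0473
```

```bash
python3 rep.py
```

```text
t 12.35 p [0.5753 0.2089 0.1447] q [ 7.7 24.2 95.2  5.8 30.7  9. ] F [-4.1 -0.5  6.6] T [-0.    0.28  0.06] w 0.0473
gauge in spindle mm [-0.4  1.6 24.6] F in spindle [-0.3  0.5  7.7] T in tool [ 0.28 -0.01 -0.03] tilt 0.11736633727730995 theta -19.024107178108594
F tool [ 0.4 -0.4 -7.7]
```

Emit:
{"api": "servo_tool", "payload": {"commands": [{"linear":[0,0,0],"angular":[0,0,-2],"gripper":-1},{"linear":[0,-0.1,0],"angular":[0,0,-4],"gripper":-1},{"linear":[0,-0.2,0],"angular":[0,0,-6],"gripper":-1},{"linear":[0,-0.2,0],"angular":[0,0,-8],"gripper":-1},{"linear":[0,-0.2,0],"angular":[0,0,-8],"gripper":-1}]}}

```text
time_s: 12.85
position: [0.5749, 0.2089, 0.1438]
tool_rot: [[-0.068, 0.871, 0.486], [0.993, 0.012, 0.118], [0.097, 0.491, -0.866]]
ft_force: [0.7, 0.9, -2.4]
grip_width: 0.0474
```

```bash
python3 rep.py
```

```text
t 12.85 p [0.5749 0.2089 0.1438] q [ 7.7 24.3 95.3  5.8 30.7  1. ] F [ 0.7  0.9 -2.4] T [0.01 0.21 0.06] w 0.0474
gauge in spindle mm [-1.   1.6 24. ] F in spindle [-0.4  0.7 -2.5] T in tool [ 0.21  0.04 -0.03] tilt 0.06736281579251761 theta -11.06804512000987
F tool [ 0.6 -0.5  2.5]
```

The axial force has fallen to zero and the gauge has moved 0.6 mm further along the shaft, so the splines have engaged. I'll lower it in steps.

Emit:
{"api": "servo_tool", "payload": {"commands": [{"linear":[0,0,1.5],"angular":[0,0,-2],"gripper":-1},{"linear":[0,0,3],"angular":[0,0,-2],"gripper":-1},{"linear":[0,0,4.5],"angular":[0,0,-2],"gripper":-1},{"linear":[0,0,6],"angular":[0,0,-2],"gripper":-1},{"linear":[0,0,6],"angular":[0,0,-2],"gripper":-1}]}}

```text
time_s: 13.35
position: [0.5777, 0.2096, 0.1382]
tool_rot: [[-0.098, 0.869, 0.485], [0.992, 0.046, 0.118], [0.08, 0.493, -0.866]]
ft_force: [1.9, 1.5, -2.2]
grip_width: 0.0471
```

```bash
python3 rep.py
```

```text
t 13.35 p [0.5777 0.2096 0.1382] q [ 7.7 25.  95.2  5.9 30.1 -1. ] F [ 1.9  1.5 -2.2] T [-0.    0.21  0.03] w 0.0471
gauge in spindle mm [-1.3  1.7 17.7] F in spindle [ 0.8  1.  -3. ] T in tool [ 0.21  0.02 -0.  ] tilt 0.0779002940285314 theta -9.083977313620325
F tool [1.1 0.6 3. ]
```

Emit:
{"api": "servo_tool", "payload": {"commands": [{"linear":[0,0.2,2],"angular":[0,0,0],"gripper":-1},{"linear":[0,0.2,4],"angular":[0,0,0],"gripper":-1},{"linear":[0,0.2,6],"angular":[0,0,0],"gripper":-1},{"linear":[0,0.2,8],"angular":[0,0,0],"gripper":-1},{"linear":[0,0.2,10],"angular":[0,0,0],"gripper":-1},{"linear":[0,0.2,12],"angular":[0,0,0],"gripper":-1},{"linear":[0,0.2,14],"angular":[0,0,0],"gripper":-1},{"linear":[0,0.2,14],"angular":[0,0,0],"gripper":-1}]}}

```text
time_s: 14.15
position: [0.5846, 0.2113, 0.1261]
tool_rot: [[-0.098, 0.869, 0.485], [0.992, 0.047, 0.118], [0.08, 0.493, -0.866]]
ft_force: [1.4, 1.1, -2.0]
grip_width: 0.0474
```

```bash
python3 rep.py
```

```text
t 14.15 p [0.5846 0.2113 0.1261] q [ 7.8 26.5 94.9  6.  28.8 -1.2] F [ 1.4  1.1 -2. ] T [0.11 0.24 0.11] w 0.0474
gauge in spindle mm [-1.2  1.7  3.6] F in spindle [ 0.4  0.8 -2.6] T in tool [ 0.24  0.16 -0.01] tilt 0.08495515005511 theta -9.048957695701073
F tool [0.8 0.3 2.6]
```

Emit:
{"api": "servo_tool", "payload": {"commands": [{"linear":[0,0,1],"angular":[0,0,0],"gripper":-1},{"linear":[0,0,2],"angular":[0,0,0],"gripper":-1},{"linear":[0,0,3],"angular":[0,0,0],"gripper":-1},{"linear":[0,0,4],"angular":[0,0,0],"gripper":-1},{"linear":[0,0,4],"angular":[0,0,0],"gripper":-1}]}}

```text
time_s: 14.65
position: [0.5861, 0.2117, 0.1236]
tool_rot: [[-0.099, 0.869, 0.486], [0.992, 0.047, 0.118], [0.08, 0.493, -0.866]]
ft_force: [-6.9, -1.7, 6.9]
grip_width: 0.0469
```

```bash
python3 rep.py
```

```text
t 14.65 p [0.5861 0.2117 0.1236] q [ 7.8 26.9 94.9  6.1 28.5 -1.2] F [-6.9 -1.7  6.9] T [-0.09  0.66 -0.01] w 0.0469
gauge in spindle mm [-1.1  1.7  0.7] F in spindle [-2.7 -0.   9.5] T in tool [ 0.66 -0.05  0.04] tilt 0.07093610209902149 theta -9.033559538822212
F tool [-0.4 -2.7 -9.5]
```

Emit:
{"api": "servo_tool", "payload": {"commands": [{"linear":[0,0,-0.7],"angular":[0,0,0],"gripper":-1},{"linear":[0,0,-0.7],"angular":[0,0,0],"gripper":0.7},{"linear":[0,0,-0.7],"angular":[0,0,0],"gripper":0.7},{"linear":[0,0,-0.7],"angular":[0,0,0],"gripper":0.7},{"linear":[0,0,-0.7],"angular":[0,0,0],"gripper":0.7},{"linear":[0,0,-0.7],"angular":[0,0,0],"gripper":0.7}]}}

```text
time_s: 15.25
position: [0.5862, 0.2116, 0.1235]
tool_rot: [[-0.098, 0.869, 0.486], [0.992, 0.047, 0.118], [0.08, 0.493, -0.866]]
ft_force: [-0.7, -0.1, 0.8]
grip_width: 0.0729
```

```bash
python3 rep.py
```

```text
t 15.25 p [0.5862 0.2116 0.1235] q [ 7.8 26.9 94.9  6.1 28.6 -1.2] F [-0.7 -0.1  0.8] T [-0.    0.24  0.04] w 0.0729
gauge in spindle mm [-1.1  1.6  0.6] F in spindle [-0.2  0.1  1. ] T in tool [ 0.25  0.03 -0.01] tilt 0.07458844715768649 theta -9.048347275774212
F tool [ 0.1 -0.3 -1. ]
```

Emit:
{"api": "servo_tool", "payload": {"commands": [{"linear":[0,0,-15],"angular":[0,0,0],"gripper":0.7},{"linear":[0,0,-30],"angular":[0,0,0],"gripper":0.7},{"linear":[0,0,-60],"angular":[0,0,0],"gripper":0.7},{"linear":[0,0,-100],"angular":[0,0,0],"gripper":0.7},{"linear":[0,0,-140],"angular":[0,0,0],"gripper":0.7},{"linear":[0,0,-140],"angular":[0,0,0],"gripper":0.7},{"linear":[0,0,-140],"angular":[0,0,0],"gripper":0.7}]}}

```text
time_s: 15.95
position: [0.5177, 0.1951, 0.2463]
tool_rot: [[-0.099, 0.867, 0.488], [0.992, 0.047, 0.118], [0.08, 0.496, -0.865]]
ft_force: [0.3, 0.1, 0.4]
grip_width: 0.0724
```

```bash
python3 rep.py
python3 - <<'E'
from look import *
W=lambda X:X@RS.T+SP+RS@[-.000,.001,0]
cur=[(W(circ(.036,0)),(255,0,255)),(W(circ(.036,.01)),(255,0,255)),(W(circ(.024,.044)),(255,0,255)),(W(circ(.004,.048)),(0,255,0))]
for n,b in(('side',(110,270,110,85)),('top',(145,145,70,70))):
    P=shot(n,'5');draw(P,[],*b,7,n[0]+'5.png');draw(P,cur,*b,7,n[0]+'5o.png')
a=cv2.imread('pics/t5.png');b=cv2.imread('pics/t5o.png');cv2.imwrite('pics/t5c.png',cv2.resize(np.hstack([a,b]),(800,400)))
E
```

```text
t 15.95 p [0.5177 0.1951 0.2463] q [ 6.8 11.4 94.8  4.9 43.9 -0.2] F [0.3 0.1 0.4] T [-0.1   0.22 -0.01] w 0.0724
gauge in spindle mm [ -0.6   1.5 142.2] F in spindle [ 0.5 -0.   0.1] T in tool [ 0.23 -0.08 -0.01] tilt 0.13893465324717422 theta -9.03706393821876
F tool [ 0.1  0.5 -0.1]
```

View pics/s5o.png

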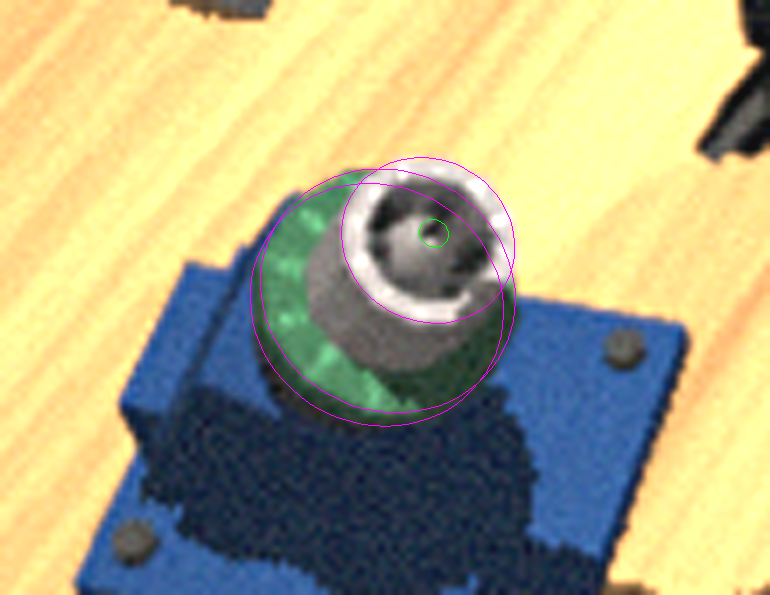

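View pics/t5c.png

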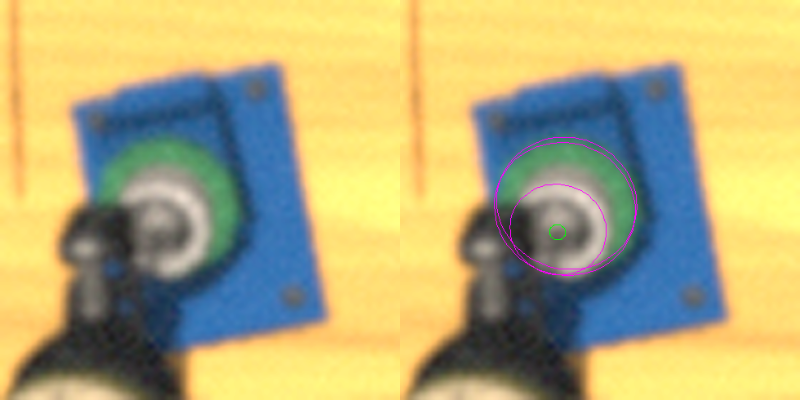

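View pics/side5_full.png

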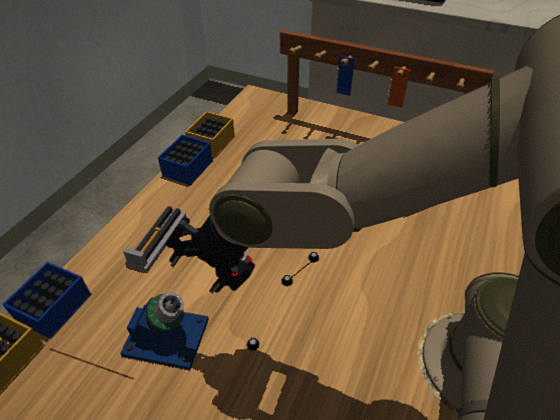

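The side view shows the green flange lying on the shoulder at about (165, 310). The hub rim and nose tip match the model of a fully home gauge. The nuts are still at (253,344), (287,280) and (314,257), and the gripper is clear.

Run:
```python
from rig import env
print(env.close_job())
```

```text
the job is handed in; nothing more can be done
None
```

The go-gauge is fully home on the splined shaft, flange down against the shoulder and let go. I handed the job in at about 16 s; it reports no verdict.

- **Fitting:** I gripped the gauge on its hub flats, put it over the nose and found the splines had not met. I then centred it with light side probes and turned it under about 8–10 N until it dropped. It went down with almost no resistance and took about 10 N on the shoulder.
- **First contact:** my first position estimate was about 1.7 mm off-centre. The gauge met the spline ends with about 20 N before I backed off. That is above the 5–10 N suggested, but well under the 80 N limit.
- **Last checks:**
  - The gauge travelled about 24 mm below the spline-end contact, which is the full depth.
  - The side picture fits the fully-home model to within about 1 mm; the top picture agrees, though the gripper partly hides the gauge there.
  - Wrist forces were near zero after release.
- **Bystanders:** by eye, the nuts are at their starting pixel positions. The arm hid the mirror and most of the no-go gauge in the last full side picture, so I did not check those two directly. Nothing was moved near them except the initial approach and a high pass over the no-go gauge.

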